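# Lift a round bun from the bread board with the serving tongs

### The arm

A 6-joint arm with a two-finger parallel gripper is mounted at the origin on the work surface. World frame = base frame: x ahead of the robot, y to its left, z up, the work surface at z = 0. Lengths are in m, angles in rad, forces in N, time in s.
With the tool pointing down it reaches from about 0.35 to 0.775 m from the base axis. Payload 5.5 kg.
Tool frame: the origin (TCP) lies at the very end of the fingers, on their centre line; the grasp point (between the pads) lies 19 mm behind it; z points along the fingers, y is the line along which they close (so a half turn about z gives the same grasp; the last joint's range is limited). The gripper opens to 85 mm and grips with 20 to 120 N. Pads are 22 mm wide; open, the fingers measure 114 mm over their backs; the gripper's body (76 mm by 85 mm) begins 54 mm behind the grasp point. The pads swing forward as they close: fully open they stand 13 mm farther back than shut.
Start: joints at [1.085, 0.313, 0.046, 1.304, 0, 1.431], TCP at [0.195, 0.541, 0.231] pointing down, gripper open.
Joint ranges: [-2.76, 2.76], [-0.86, 1.69], [-1.03, 1.26], [-2.2, 2.34], [-1.47, 1.5], [-3.14, 3.14]. Speed limits (rad/s): [2.57, 2.57, 3.14, 3.14, 3.14, 3.14].

### API

Orientations are given as a unit quaternion [w, x, y, z].
In Python, from workcell import get_state, read_camera, calibration, hand_in gives the robot as it stands.
- The arm moves only by the tool drive_tool, never from a script. Its argument "deltas" is a list that holds one entry, the list of rows, each a list of 7 numbers: the closure in counts, from 0 (fully open) to 255 (shut), then the shift along the tool's x, y, z in m, then the turn, a rotation vector about the tool's x, y, z in degrees. A call has 1 to 12 rows; each row is the pose to reach, as a shift and turn from the pose commanded when the call began, along the tool's axes at that moment; what a row does not reach only later rows make up. A row lasts 1/8 s, in which the tool goes at most 62.5 mm and 10.7 degrees, less where a joint would pass 70% of its speed; a pose out of reach is approached as far as the arm can. A call with a gripper value outside its range is refused whole. The fingers move at their own pace and stop on an object; "newtons" is the grip in N (left out, the last holds). Time passes only in rows, so rows that repeat a pose let the fingers close. It gives the time, the measured TCP pose, the force, the opening and the grip force at its end, in the units of the state.
- get_state(): the state, without advancing time (a new reading comes with each control period).
- read_camera(name): name is "scene" or "top" or "wrist"; returns (picture, depth): 400x640x3 uint8, red, green, blue; 400x640 float32, m along the optical axis (not along the pixel's ray), 0 where there is no reading.
- calibration(name): a dict with "mtx" (3x3 intrinsics, pixels), "world_from_camera" (4x4, takes a point from camera to world coordinates). Camera axes: x right, y up, looking along -z (the intrinsics and any distortion apply to the point x, -y, -z); pixel columns grow to the right and rows downward; lengths in m; the calibration is good to about 2 mm. A picture is of the moment at which its call begins: read the wrist's pose just before it. calibration takes no time and is no camera call; for the wrist camera it gives the pose at the moment of the call.
- hand_in(): hands the job in; it is judged then, once.
The state is a dict: "clock": time; "joint_pos": joint angles; "qvel": joint speeds; "tau": joint torques, N m; "tcp_pos": TCP position; "orientation": TCP orientation; "wrist_force": force on the tool from outside, world axes, zero at the start; "ft_torque": the same for the moment, N m; "finger_gap": finger opening in m; "grip_force": force on a finger pad.
Only numpy, scipy, OpenCV 4.12 (cv2) and the standard library are available. Lean on these libraries where they do the work, as an engineer would, in place of code of your own. Each camera call takes 0.05 s, during which the arm holds its last target. There are 200 camera calls.

### The job

Serve the small round bun without touching it by hand: pick up the steel tongs lying on the dark tray, close them gently on the round bun on the bread board and lift it a good 10 cm clear above the board. Finish holding it there between the tips of the tongs, ready for a guest's plate to be slid under it; leave the other two breads, the mug and the glass where they are.

Things in the scene. Friction and masses are not known exactly. Their poses are not given: they have to be found in the camera images.
- tongs: Steel tongs lying on their side on the tray, 26 mm high, arms opening and closing in the horizontal plane. Origin: at the hinge pin, on the underside; x along the midline from pin to tips (tips end at 203 mm), z up. A pull ring lies behind the pin, to x = -47 mm. 91 g, balanced within 10 mm of point tongs_grip. Springs keep this body on the bisector of the two arms.
- tongs_left: Left arm (+y side), a channel 20 mm high, 3 mm thick, with a paddle 26 mm high. Origin at the pin, x along the arm: at rest turned 0.12 rad outward of the midline, held there by a spring; squeezing turns it in, to 0.12 rad past parallel. In its frame the outer face is flat from x, y = 45, 21 to 125, 15.5 mm (grip here); the paddle's inner face is at y = 22 mm, x = 160 to 203 mm.
- tongs_right: Right arm, the mirror image of the left one, on the midline's -y side.
- tongs_grip (a point): Grip point, on the midline 85 mm ahead of the pin, half-way up (13 mm), axes as body tongs. Width over both arms here: 57 mm at rest; 50 mm: held against the spring (6 N), outer faces parallel, tips 71 mm apart inside; 37 mm: tips 44 mm apart, just on the bun, spring 8 N. Grip force beyond the spring's reaches the tips about halved.
- tongs_tip (a point): Point on the midline half-way between the two paddles, 178 mm ahead of the pin and 93 mm ahead of tongs_grip, half-way up; here the bun is to be held. Axes as body tongs.
- tray: Flat dark rectangular tray on which the tongs lie, 270 by 140 by 8 mm, fixed. Origin under its centre, x along its length; the tongs lie roughly along it, tips towards its +x end (away from the robot).
- board: Wooden bread board, 160 (x) by 330 (y) by 15 mm, fixed. Origin under its centre. Three breads lie on it in a row along y, about 100 mm apart, in any order.
- bun: The small round bun, the only round bread: 44 mm across, 38 mm high, domed top, about 35 g. Origin at the centre of its underside. Its widest part, with upright sides, is 12 to 21 mm above the underside. A squeeze of more than 20 N crushes it; 3 to 8 N holds it well.
- bun_mid (a point): Centre of the round bun, half-way up (19 mm above its underside).
- finger_roll_mid (a point): Centre of the oblong finger roll, 84 mm long (along its x), 32 mm wide and 32 mm high; to be left alone.
- croissant_mid (a point): Middle of the croissant, a crescent about 75 mm long (along its y), 35 mm wide and 33 mm high; to be left alone.
- mug: White mug standing upside down on the counter beyond the board, 82 mm across, 90 mm high, handle at its +y out to 71 mm from the axis; to be left alone. Origin at the centre of its underside.
- glass: Clear tumbler standing upside down on the counter beyond the board, 72 mm across, 102 mm high; to be left alone. Origin at the centre of its underside.
Mind the look-alikes: they are no part of the job. What is shaped like the bun but turquoise is not meant.

How it is judged:
On the way, in this order (a step that is already met when the one before it is completed fails the run):
1. the tongs are picked up: gripped by both arms and clear of the tray (contact force between the fingers and tongs_left above 0.5 N and contact force between the fingers and tongs_right above 0.5 N and height (world z) of tongs_grip above 0.035 m and contact force between tongs and tray below 0.05 N), for 0.2 s.
2. both paddles are closed on the bun (contact force between the fingers and tongs_left above 0.5 N and contact force between the fingers and tongs_right above 0.5 N and contact force between each of tongs_left, tongs_right and bun above 0.3 N and distance between bun_mid and tongs_tip below 0.03 m), for 0.2 s.
At the end, for the whole second after the job is handed in: Fingers press both tong arms (>0.5 N), both arms press the bun (>0.3 N), its centre within 30 mm of tongs_tip, underside at least 80 mm above the board top, at rest (<0.03 m/s), touched by nothing else; finger roll, croissant, mug and glass within 25 mm of their start, mug and glass standing (all of step 2 and z of bun_mid in the frame of board above 0.114 m and linear speed of bun below 0.03 m/s and contact force between bun and board below 0.05 N and contact force between bun and the fingers below 0.05 N and contact force between bun and the arm below 0.05 N and distance of each of finger_roll_mid, croissant_mid, mug, glass from where it was at the start of the episode below 0.025 m and angle between each of mug, glass's own z axis and vertical below 0.4 rad); the arm keeps its last pose, push and grip.
It fails at once if the gripper or arm touches the bun (contact force between any of the fingers, the arm and bun above 0.3 N).
It fails at once if the bun is crushed (an arm of the tongs presses it with over 20 N) (contact force between any of tongs_left, tongs_right and bun above 20 N).
It fails at once if another bread, the mug or the glass is displaced by over 25 mm or knocked over (not (distance of each of finger_roll_mid, croissant_mid, mug, glass from where it was at the start of the episode below 0.025 m and angle between each of mug, glass's own z axis and vertical below 0.4 rad)).
It also fails if it takes over 48 s, if anything falls off the work surface, if the arm or the gripper's body presses on something with over 40 N, if the wrist force passes 120 N, or if a joint passes its speed limit or range.

## Working session

There is one attempt and no reset: what is moved stays moved. The work goes in short steps, Python scripts to look and compute and a tool call to move; the robot and the scene stay as the last step left them, time stands still between calls to the robot, and variables do not carry over. Pictures are saved under pics/ and viewed, at most 10 in all, crops included, and the job is handed in when it is done.

Besides the shell and the picture viewer there is one more tool, called by a JSON object that holds its "fn" and its "kwargs". drive_tool: Moves the arm, as the interface text tells. Its arguments: {"type":"object","properties":{"deltas":{"type":"array","items":{"type":"array","items":{"type":"array","items":{"type":"number"}}}},"newtons":{"type":"number"}},"required":["deltas"]}

```bash
mkdir -p pics; ls; python3 - <<'E'
from workcell import *
import cv2,numpy as np
s=get_state();print(s)
for n in("top","scene"):
    p,d=read_camera(n);cv2.imwrite(f"pics/{n}0.png",p[:,:,::-1]);np.savez(f"pics/{n}0.npz",p=p,d=d);c=calibration(n);print(n,c)
E
```

```text
pics
{'clock': 0.0, 'joint_pos': array([1.08539359e+00, 3.13985020e-01, 4.49773631e-02, 1.30359378e+00,
       3.30323423e-06, 1.43120659e+00]), 'qvel': array([-1.24043321e-04,  5.18319893e-04, -8.05723313e-04, -3.79612615e-03,
        7.22313455e-05,  6.90426927e-05]), 'tau': array([ 7.26192156e-04, -4.80623281e+01,  2.98535782e+01,  1.95620977e-02,
       -1.99672172e-04,  8.80238868e-07]), 'tcp_pos': array([0.19466574, 0.54050462, 0.23041696]), 'orientation': array([-2.79048537e-04,  1.72046164e-01,  9.85088475e-01, -8.58335607e-04]), 'wrist_force': array([0.34595215, 0.07609093, 0.25839592]), 'ft_torque': array([ 0.03823739, -0.02325561, -0.00399113]), 'grip_force': 0.0, 'finger_gap': 0.0853519665689792}
top {'mtx': array([[386.13024797,   0.        , 318.49116721],
       [  0.        , 386.13024797, 195.21481005],
       [  0.        ,   0.        ,   1.        ]]), 'world_from_camera': array([[-3.83707279e-04,  9.84684558e-01, -1.74344987e-01,
         4.78914981e-01],
       [-9.99875616e-01,  2.37114756e-03,  1.55926017e-02,
        -9.93044974e-03],
       [ 1.57671918e-02,  1.74329284e-01,  9.84561169e-01,
         7.56344481e-01],
       [ 0.00000000e+00,  0.00000000e+00,  0.00000000e+00,
         1.00000000e+00]])}
scene {'mtx': array([[425.93915881,   0.        , 314.54093944],
       [  0.        , 425.93915881, 195.34097702],
       [  0.        ,   0.        ,   1.        ]]), 'world_from_camera': array([[-3.55950709e-02, -6.82506369e-01,  7.30012361e-01,
         1.33749703e+00],
       [ 9.99366294e-01, -2.42819538e-02,  2.60268552e-02,
        -1.72907505e-02],
       [-3.73680698e-05,  7.30476176e-01,  6.82938178e-01,
         7.50767768e-01],
       [ 0.00000000e+00,  0.00000000e+00,  0.00000000e+00,
         1.00000000e+00]])}
```

View pics/top0.png

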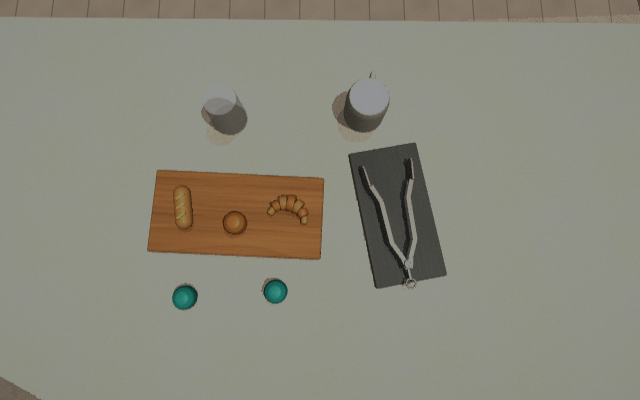

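View pics/scene0.png

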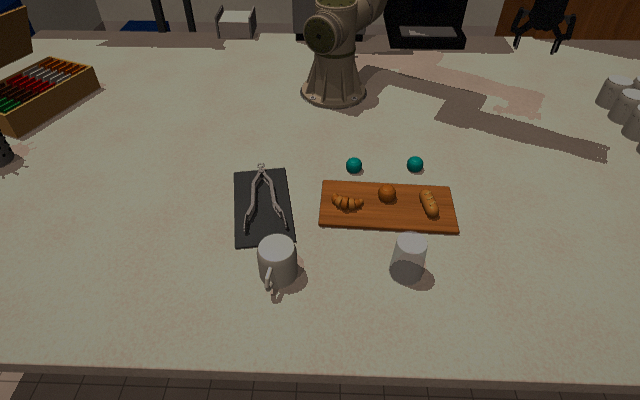

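The top view shows three candidates for the bun. A brown round one is on the board at (235,222), and turquoise look-alikes are on the counter at (184,297) and (276,291). The brown one is the only round bread on the board, so it fits. The finger roll is at (183,208), the croissant at (289,208), the tongs on the tray with their ring at (410,283), the glass at (222,105) and the mug at (367,102). I'll confirm with a crop and measure.

```bash
cat > h.py <<'E'
import numpy as np,cv2
from workcell import *
def cloud(n,d):
    c=calibration(n);K=c["mtx"];T=c["world_from_camera"];v,u=np.mgrid[:400,:640]
    P=np.stack([(u-K[0,2])/K[0,0]*d,-(v-K[1,2])/K[1,1]*d,-d],-1)
    return P@T[:3,:3].T+T[:3,3]
E
python3 - <<'E'
from h import *
z=np.load("pics/top0.npz");p,d=z["p"],z["d"];W=cloud("top",d)
def reg(name,u0,u1,v0,v1,zlo,zhi=1):
    w=W[v0:v1,u0:u1].reshape(-1,3);w=w[(w[:,2]>zlo)&(w[:,2]<zhi)]
    print(name,len(w),"min",w.min(0).round(4),"max",w.max(0).round(4),"mean",w.mean(0).round(4));return w
print("counter",np.median(W[330:380,200:400,2]),"board",np.median(W[235:250,170:300,2]),"tray",np.median(W[260:275,385:395,2]))
for n,a in dict(roll=(168,198,180,235),bun=(218,252,205,240),cro=(262,314,190,228)).items(): reg(n,*a,0.022)
for n,a in dict(d1=(165,205,280,315),d2=(258,295,275,310)).items(): reg(n,*a,0.008)
b=reg("buntop",218,252,205,240,0.045)
# tongs: points well above tray, fit rectangle-ish
reg("mug",335,400,70,140,.08);reg("glass",195,250,75,135,.09)
w=reg("tongs",352,445,145,290,0.02,.06)
m=np.zeros((400,640),bool);m[145:292,350:447]=True;m&=(W[...,2]>.02)&(W[...,2]<.06)
np.save("pics/tm.npy",W[m])
for v in range(150,292,8):
    us=np.where(m[v])[0]
    if len(us):
        g=np.split(us,np.where(np.diff(us)>2)[0]+1);print(v,[(W[v,q].mean(0).round(4).tolist(),len(q)) for q in g])
# tray corners
hsv=(p.max(2)<70).astype(np.uint8);cs,_=cv2.findContours(hsv[130:300,340:460],0,1);c=max(cs,key=cv2.contourArea);print(cv2.minAreaRect(c+[340,130]))
A=cv2.resize(p[195:320,160:330],None,fx=3.5,fy=3.5,interpolation=2)[:,:,::-1];B=cv2.resize(p[140:295,345:450],None,fx=2,fy=2.82,interpolation=2)[:,:,::-1]
h=min(len(A),len(B));cv2.imwrite("pics/c1.png",np.hstack([A[:h],B[:h]])[:,:800])
E
```

```text
counter 0.0002791672271474366 board 0.015413598552808938 tray 0.008332538178637272
roll 730 min [ 0.4789 -0.0099  0.0275] max [0.624  0.2524 0.7563] mean [0.5811 0.2287 0.0498]
bun 451 min [ 0.4789 -0.0099  0.0268] max [0.576  0.1569 0.7563] mean [0.552  0.1317 0.0524]
cro 610 min [ 0.4789 -0.0099  0.0228] max [0.6077 0.0768 0.7563] mean [0.5819 0.0321 0.0482]
d1 489 min [ 0.3974 -0.0099  0.0096] max [0.4789 0.2451 0.7563] mean [0.4189 0.2213 0.0324]
d2 454 min [ 0.4076 -0.0099  0.0115] max [0.4789 0.0794 0.7563] mean [0.4297 0.0571 0.0381]
buntop 289 min [ 0.4789 -0.0099  0.045 ] max [0.573  0.1524 0.7563] mean [0.5527 0.1327 0.0594]
mug 1308 min [ 0.4789 -0.15    0.08  ] max [ 0.8201 -0.0099  0.7563] mean [ 0.7735 -0.1099  0.1027]
glass 957 min [ 0.4789 -0.0099  0.09  ] max [0.8014 0.1895 0.7563] mean [0.7622 0.1545 0.1141]
tongs 1147 min [ 0.4341 -0.2053  0.0201] max [ 0.6832 -0.1048  0.0369] mean [ 0.5558 -0.172   0.0302]
158 [([0.6822, -0.2005, 0.0282], 3)]
166 [([0.6658, -0.1061, 0.0282], 3), ([0.6659, -0.2006, 0.0288], 4)]
174 [([0.649, -0.1111, 0.0315], 3), ([0.6497, -0.2016,
[... 275 characters left out ...]
.0319], 4)]
214 [([0.5716, -0.145, 0.0297], 6), ([0.5715, -0.1961, 0.0311], 4)]
222 [([0.5564, -0.1483, 0.0298], 6), ([0.5563, -0.1983, 0.031], 5)]
230 [([0.5412, -0.1515, 0.0305], 6), ([0.5412, -0.1995, 0.0312], 5)]
238 [([0.5262, -0.1549, 0.0298], 6), ([0.5262, -0.202, 0.0302], 4)]
246 [([0.5113, -0.1609, 0.0302], 7), ([0.5112, -0.198, 0.032], 5)]
254 [([0.4965, -0.1717, 0.0298], 7), ([0.4964, -0.1938, 0.0316], 5)]
262 [([0.4817, -0.1847, 0.0316], 12)]
270 [([0.467, -0.1888, 0.024], 3)]
278 [([0.4524, -0.1939, 0.0237], 5)]
286 [([0.4377, -0.1863, 0.0216], 3), ([0.4379, -0.1997, 0.024], 2)]
((394.94232177734375, 214.7115478515625), (137.08517456054688, 69.03288269042969), 78.69007110595703)
```

View pics/c1.png

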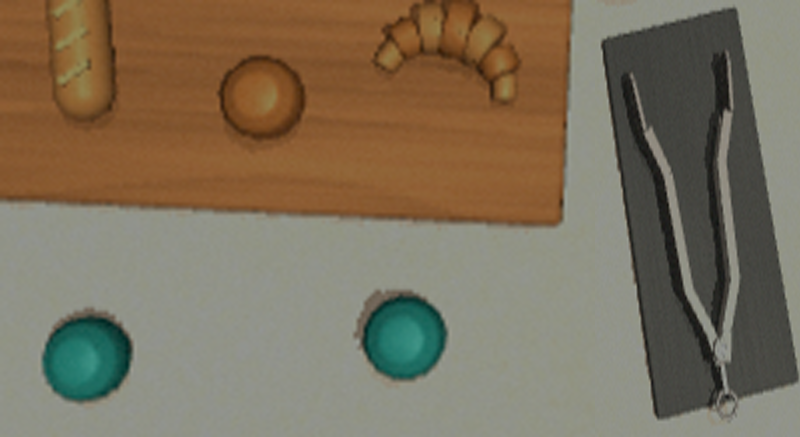

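The crop confirms the brown round bun (top view 235,222) between roll and croissant; the two turquoise ones are decoys. Now I'll fit the poses.

```bash
python3 - <<'E'
from h import *
from scipy.optimize import least_squares,minimize
z=np.load("pics/top0.npz");p,d=z["p"],z["d"];W=cloud("top",d)
def circ(u0,u1,v0,v1,lo,hi):
    w=W[v0:v1,u0:u1].reshape(-1,3);w=w[(w[:,2]>lo)&(w[:,2]<hi)];ze=w[:,2].max()
    return ze,w
for n,a,base in(("bun",(215,255,202,243),.015),("d1",(165,205,280,315),0),("d2",(258,295,275,310),0)):
    ze,w=circ(*a,base+.022,base+.045)
    f=lambda q:np.hypot(np.hypot((w[:,0]-q[0])/22,(w[:,1]-q[1])/22)*1000,(w[:,2]-base-.019)/.019)-1
    r=least_squares(f,[*w[:,:2].mean(0)],loss="soft_l1",f_scale=.05);lo,hi=w.min(0),w.max(0)
    print(n,r.x.round(4),"bbox",(lo+hi)[:2]/2,(hi-lo)[:2],"ztop",ze)
t=np.load("pics/tm.npy")
def sym(yaw,y0=0):
    c,s=np.cos(yaw),np.sin(yaw);return t[:,0]*c+t[:,1]*s,-t[:,0]*s+t[:,1]*c
def prof(yaw):
    X,Y=sym(yaw);m=[];xs=np.arange(X.min()+.075,X.max()-.012,.006)
    for x in xs:
        y=Y[abs(X-x)<.005];k=(y.min()+y.max())/2
        m.append((y[y<k].mean()+y[y>k].mean())/2)
    return xs,np.array(m)
best=min(np.linspace(.1,.25,151),key=lambda a:abs(np.polyfit(*prof(a),1)[0]))
xs,m=prof(best);X,Y=sym(best);ym=m.mean();print("yaw",best,"ymid",ym,"std",m.std(),"X range",X.min(),X.max(),X.max()-X.min())
y=Y[abs(X-(X.min()+.047+.085))<.004];print("width there",y.min()-ym,y.max()-ym)
c,s=np.cos(best),np.sin(best)
for nm,k in(("from ring",X.min()+.001+.047),("from tips",X.max()-.201)):
    for l in(0,85):
        x=k+l/1000;print(nm,l,x*c-ym*s,x*s+ym*c)
E
```

```text
bun [0.5544 0.1358] bbox [0.5533873  0.13539068] [0.04099241 0.04098816] ztop 0.054688174601686734
d1 [0.4178 0.2264] bbox [0.41793978 0.22475669] [0.041019   0.04060375] ztop 0.04010950410940839
d2 [0.4284 0.059 ] bbox [0.42840644 0.0585976 ] [0.04137874 0.04058739] ztop 0.03990725414268037
yaw 0.17200000000000001 ymid -0.2661507331667796 std 0.00013528738550974646 X range 0.3941299577381871 0.6391825155833584 0.24505255784517127
width there -0.02908815634587225 0.028253841901699467
from ring 0 0.48115862281230737 -0.18655157996690663
from ring 85 0.5649043994700981 -0.17200355975852671
from tips 0 0.47726942741150924 -0.18722719724031675
from tips 85 0.5610152040693 -0.1726791770319368
```

Bun is at (0.554, 0.135). The tongs have a yaw of 0.172, with the grip point at about (0.563, -0.172). I'm moving above the tongs at travel height.

{"fn": "drive_tool", "kwargs": {"deltas": [[[0,-0.025,-0.023,0,0,0,-1.2],[0,-0.06,-0.055,0,0,0,-3],[0,-0.1,-0.093,0,0,0,-5],[0,-0.14,-0.13,0,0,0,-7],[0,-0.18,-0.167,0,0,0,-9],[0,-0.22,-0.204,0,0,0,-11],[0,-0.26,-0.241,0,0,0,-13],[0,-0.3,-0.279,0,0,0,-15],[0,-0.34,-0.316,0,0,0,-17],[0,-0.38,-0.353,0,0,0,-19],[0,-0.41,-0.381,0,0,0,-20.6],[0,-0.43,-0.4,0,0,0,-21.6]]], "newtons": 20}}

```text
clock: 1.6
tcp_pos: [0.4643, 0.017, 0.2308]
orientation: [-0.0, -0.015, 1.0, 0.0]
wrist_force: [0.2, 0.6, -0.2]
finger_gap: 0.0854
grip_force: 0.0
```

{"fn": "drive_tool", "kwargs": {"deltas": [[[0,-0.015,-0.03,0.01,0,0,-1.2],[0,-0.035,-0.07,0.03,0,0,-3],[0,-0.055,-0.11,0.05,0,0,-5],[0,-0.073,-0.15,0.07,0,0,-6.5],[0,-0.087,-0.18,0.09,0,0,-7.7],[0,-0.093,-0.192,0.1,0,0,-8.1],[0,-0.093,-0.192,0.1,0,0,-8.1],[0,-0.093,-0.192,0.1,0,0,-8.1]]]}}

```text
clock: 2.6
tcp_pos: [0.5625, -0.1691, 0.1319]
orientation: [0.0, -0.087, 0.996, 0.0]
wrist_force: [0.0, 0.2, -0.2]
finger_gap: 0.0851
grip_force: 0.0
```

```bash
python3 - <<'E'
from h import *
s=get_state();print(s["tcp_pos"],s["orientation"],s["joint_pos"])
p,d=read_camera("wrist");W=cloud("wrist",d);np.savez("pics/w1.npz",p=p,W=W)
cv2.imwrite("pics/w1.png",p[:,:,::-1])
m=(d>0)&(W[...,2]>.02)&(W[...,2]<.045)&(abs(W[...,1]+.16)<.09)&(W[...,0]>.4)&(W[...,0]<.72)
t=W[m];print(len(t),t.min(0),t.max(0))
yaw=.172;c,sn=np.cos(yaw),np.sin(yaw);g=np.array([.563,-.1723])
q=t[:,:2]-g;X=q[:,0]*c+q[:,1]*sn;Y=-q[:,0]*sn+q[:,1]*c
for x in np.arange(-.13,.12,.01):
    y=Y[abs(X-x)<.003]
    if len(y):print(round(x,3),len(y),y.min().round(4),y.max().round(4),((y.min()+y.max())/2).round(4))
print(X.min(),X.max())
E
```

```text
[ 0.56254387 -0.16909182  0.13189734] [ 2.90078562e-05 -8.65270553e-02  9.96249482e-01  1.91297689e-04] [-4.28795402e-01  3.82909614e-01 -1.01650632e-01  1.08637419e+00
  3.61485272e-04 -6.02066212e-01]
4918 [ 0.43241419 -0.20799411  0.02010096] [ 0.68163951 -0.10769325  0.03640425]
-0.13 103 -0.0108 0.006 -0.0024
-0.12 80 -0.0126 0.0076 -0.0025
-0.11 43 -0.0056 0.0014 -0.0021
-0.1 40 -0.004 -0.0009 -0.0024
-0.09 176 -0.0109 0.0061 -0.0024
-0.08 213 -0.0132 0.0085 -0.0024
-0.07 187 -0.0174 0.0126 -0.0024
-0.06 186 -0.0224 0.0176 -0.0024
-0.05 184 -0.0274 0.0227 -0.0024
-0.04 138 -0.0287 0.0237 -0.0025
-0.03 152 -0.0297 0.0248 -0.0025
-0.02 150 -0.0301 0.025 -0.0025
-0.01 139 -0.0305 0.0253 -0.0026
-0.0 137 -0.0308 0.0265 -0.0022
0.01 132 -0.031 0.0268 -0.0021
0.02 121 -0.0322 0.0271 -0.0026
0.03 123 -0.0326 0.0273 -0.0026
0.04 134 -0.035 0.0311 -0.002
0.05 120 -0.0396 0.0349 -0.0023
0.06 122 -0.0436 0.0391 -0.0022
0.07 98 -0.0463 0.0419 -0.0022
0.08 54 -0.0477 0.0432 -0.0022
0.09 54 -0.049 0.0445 -0.0022
0.1 50 -0.0503 0.045 -0.0026
0.11 25 -0.0517 0.0466 -0.0026
-0.13270135020157092 0.11459749817015043
```

View pics/w1.png

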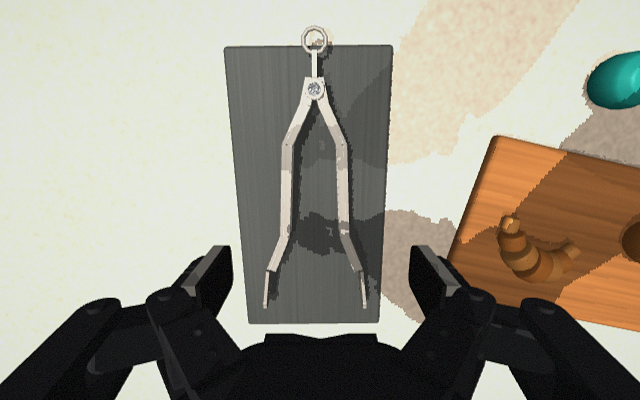

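The wrist view shows the tongs symmetric about column 315, with the gripper aligned, the pads at (215,270) and (430,270), and about 5 mm to correct sideways. I'm descending and closing partly.

{"fn": "drive_tool", "kwargs": {"deltas": [[[0,0,-0.003,0.02,0,0,0],[0,0,-0.005,0.05,0,0,0],[0,0,-0.005,0.08,0,0,0],[0,0,-0.005,0.1,0,0,0],[0,0,-0.005,0.112,0,0,0],[0,0,-0.005,0.12,0,0,0],[0,0,-0.005,0.122,0,0,0],[0,0,-0.005,0.122,0,0,0]]]}}

```text
clock: 3.65
tcp_pos: [0.5641, -0.1751, 0.0099]
orientation: [0.0, -0.086, 0.996, -0.0]
wrist_force: [-0.2, -0.1, -0.7]
finger_gap: 0.0854
grip_force: 0.0
```

{"fn": "drive_tool", "kwargs": {"deltas": [[[60,0,0,0,0,0,0],[60,0,0,0,0,0,0],[70,0,0,0,0,0,0],[70,0,0,0,0,0,0]]]}}

```text
clock: 4.15
tcp_pos: [0.5637, -0.175, 0.0093]
orientation: [0.0, -0.086, 0.996, 0.0]
wrist_force: [0.7, -0.2, -0.3]
finger_gap: 0.0622
grip_force: 0.0
```

{"fn": "drive_tool", "kwargs": {"deltas": [[[90,0,0,0,0,0,0],[100,0,0,0,0,0,0],[108,0,0,0,0,0,0],[112,0,0,0,0,0,0],[112,0,0,0,0,0,0],[112,0,0,0,0,0,0]]]}}

```text
clock: 4.9
tcp_pos: [0.565, -0.1752, 0.0107]
orientation: [0.001, -0.086, 0.996, -0.0]
wrist_force: [-0.7, 1.1, 7.7]
finger_gap: 0.0483
grip_force: 8.8
```

{"fn": "drive_tool", "kwargs": {"deltas": [[[112,0,0,-0.003,0,0,0],[112,0,0,-0.01,0,0,0],[112,0,0,-0.02,0,0,0],[112,0,0,-0.035,0,0,0],[112,0,0,-0.05,0,0,0],[112,0,0,-0.06,0,0,0],[112,0,0,-0.06,0,0,0],[112,0,0,-0.06,0,0,0],[112,0,0,-0.06,0,0,0]]]}}

```text
clock: 6.02
tcp_pos: [0.5632, -0.1748, 0.0686]
orientation: [-0.001, -0.086, 0.996, 0.0]
wrist_force: [-0.2, 0.3, -1.3]
finger_gap: 0.048
grip_force: 6.0
```

```bash
python3 - <<'E'
from h import *
s=get_state();print(s["tcp_pos"],s["orientation"],s["wrist_force"],s["ft_torque"],s["finger_gap"],s["grip_force"])
p,d=read_camera("wrist");W=cloud("wrist",d);np.savez("pics/w2.npz",p=p,W=W,d=d)
cv2.imwrite("pics/w2.png",p[:,:,::-1])
E
```

```text
[ 0.56320027 -0.1747801   0.06859349] [-5.40459588e-04 -8.61449957e-02  9.96282400e-01  3.56910026e-04] [-0.18626322  0.25104593 -1.28351479] [ 0.01901756 -0.03105952  0.01880331] 0.048048675859183584 6.007794141769409
```

View pics/w2.png

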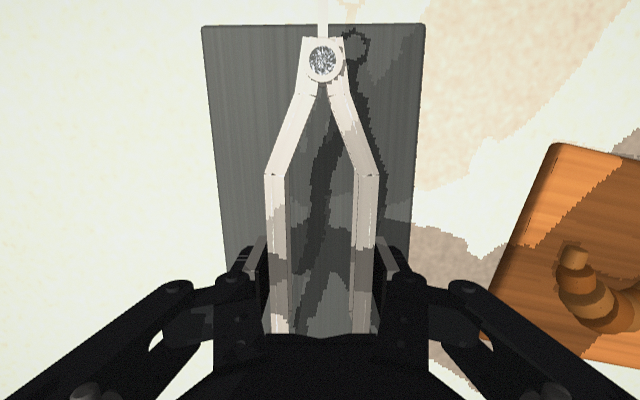

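The tongs are lifted off the tray between the pads, with the pin at (322,62). Next I'll measure their height, tilt and midline.

```bash
cat > t.py <<'E'
from h import *
def tongs(W,d,s,rows=True):
    # tongs in tool-aligned frame: forward f=-toolx, left l=tooly, origin TCP
    from scipy.spatial.transform import Rotation as R
    q=s["orientation"];M=R.from_quat([q[1],q[2],q[3],q[0]]).as_matrix();o=s["tcp_pos"]
    r=W-o;X=-(r@M[:,0]);Y=r@M[:,1];Z=r[...,2]
    m=(d>0)&(abs(Y)<.035)&(X<-.03)&(X>-.14)&(Z>.01)&(Z<.05)
    X,Y,Z=X[m],Y[m],Z[m]
    for x in np.arange(-.13,-.03,.01):
        k=abs(X-x)<.003
        if k.sum()>5:print(round(x,3),k.sum(),"z",np.percentile(Z[k],[50,90]).round(4),"y",Y[k].min().round(4),Y[k].max().round(4))
    print("Xmin",X.min())
E
python3 - <<'E'
from t import *
z=np.load("pics/w2.npz");s=get_state();tongs(z["W"],z["d"],s)
m=z["p"].sum(2)>500
E
```

```text
-0.11 88 z [0.0144 0.0152] y -0.0015 0.002
-0.1 169 z [0.0143 0.0152] y -0.0015 0.002
-0.09 801 z [0.0231 0.0241] y -0.0087 0.0088
-0.08 832 z [0.0204 0.0233] y -0.0104 0.0106
-0.07 716 z [0.0202 0.021 ] y -0.0145 0.0144
-0.06 669 z [0.0201 0.021 ] y -0.019 0.0185
-0.05 625 z [0.0201 0.0209] y -0.0232 0.0226
-0.04 569 z [0.0201 0.0208] y -0.0243 0.0241
Xmin -0.110231379388806
```

The tongs are level, and their mid-height is about 10 mm above the TCP. I'm raising them and carrying them to a hover over the bun.

{"fn": "drive_tool", "kwargs": {"deltas": [[[112,0,0,-0.012,0,0,0],[112,0,0.004,-0.03,0,0,0.2],[112,0.002,0.013,-0.05,0,0,0.5],[112,0.004,0.027,-0.067,0,0,1],[112,0.007,0.046,-0.077,0,0,1.6],[112,0.011,0.07,-0.08,0,0,2.4],[112,0.015,0.097,-0.08,0,0,3.2],[112,0.019,0.124,-0.08,0,0,4],[112,0.023,0.148,-0.08,0,0,4.8],[112,0.026,0.166,-0.08,0,0,5.4],[112,0.028,0.178,-0.08,0,0,5.8],[112,0.029,0.182,-0.08,0,0,6]]]}}

```text
clock: 7.58
tcp_pos: [0.5034, 0.0002, 0.1494]
orientation: [-0.0, -0.034, 0.999, 0.0]
wrist_force: [0.6, -0.1, -0.7]
finger_gap: 0.0476
grip_force: 6.0
```

{"fn": "drive_tool", "kwargs": {"deltas": [[[112,0.002,0.008,0,0,0,0.2],[112,0.006,0.025,0,0,0,0.7],[112,0.012,0.05,0,0,0,1.4],[112,0.018,0.075,0,0,0,2.2],[112,0.024,0.1,0,0,0,2.9],[112,0.029,0.12,0,0,0,3.5],[112,0.032,0.132,0,0,0,3.8],[112,0.033,0.135,0,0,0,3.9],[112,0.033,0.135,0,0,0,3.9],[112,0.033,0.135,0,0,0,3.9]]]}}

```text
clock: 8.82
tcp_pos: [0.4621, 0.1312, 0.1493]
orientation: [0.0, 0.0, 1.0, -0.0]
wrist_force: [-0.2, 0.5, -0.9]
finger_gap: 0.0479
grip_force: 6.0
```

```bash
python3 - <<'E'
from t import *
s=get_state();print(s["tcp_pos"],s["orientation"],s["finger_gap"],s["grip_force"])
p,d=read_camera("top");W=cloud("top",d)
pw,dw=read_camera("wrist");tongs(cloud("wrist",dw),dw,s)
m=(d>0)&(W[...,2]>.14)&(W[...,2]<.19)&(W[...,0]>.52)&(W[...,0]<.62)&(abs(W[...,1]-.135)<.06);t=W[m];print("tips",len(t),t.min(0),t.max(0))
for x in np.arange(.52,.6,.006):
    k=abs(t[:,0]-x)<.003;y=t[k,1]
    if k.sum()>2: print(round(x,3),k.sum(),y.min().round(4),y.max().round(4),((y.min()+y.max())/2).round(4),t[k,2].max().round(4))
cv2.imwrite("pics/t3.png",cv2.resize(p[100:320,130:400],None,fx=2.5,fy=2.5)[:,:,::-1])
E
```

```text
[0.4621133  0.13124591 0.14930286] [ 1.14118768e-04  4.97275510e-04  9.99999868e-01 -5.53651446e-05] 0.04785600970538205 6.016361340880394
-0.11 90 z [0.0142 0.0149] y -0.0014 0.0021
-0.1 169 z [0.0142 0.015 ] y -0.0014 0.0022
-0.09 786 z [0.023  0.0239] y -0.0086 0.0089
-0.08 832 z [0.0204 0.0231] y -0.0103 0.0107
-0.07 708 z [0.0201 0.0209] y -0.0144 0.0145
-0.06 668 z [0.0201 0.0209] y -0.0188 0.0186
-0.05 618 z [0.0201 0.0209] y -0.0229 0.0228
-0.04 566 z [0.0199 0.0208] y -0.0243 0.0242
Xmin -0.11033999423891243
tips 467 [0.52000865 0.09305988 0.14577616] [0.57806953 0.17089785 0.17548975]
0.52 37 0.0997 0.1642 0.132 0.172
0.526 67 0.0978 0.1659 0.1319 0.1716
0.532 65 0.096 0.1677 0.1319 0.1743
0.538 46 0.0956 0.1672 0.1314 0.1755
0.544 46 0.0953 0.1675 0.1314 0.1751
0.55 42 0.0948 0.1679 0.1313 0.1743
0.556 43 0.0941 0.1682 0.1312 0.1741
0.562 40 0.0937 0.1685 0.1311 0.1743
0.568 44 0.0932 0.1688 0.131 0.1742
0.574 32 0.0931 0.1702 0.1316 0.1717
0.58 5 0.0952 0.1709 0.133 0.1629
```

View pics/t3.png

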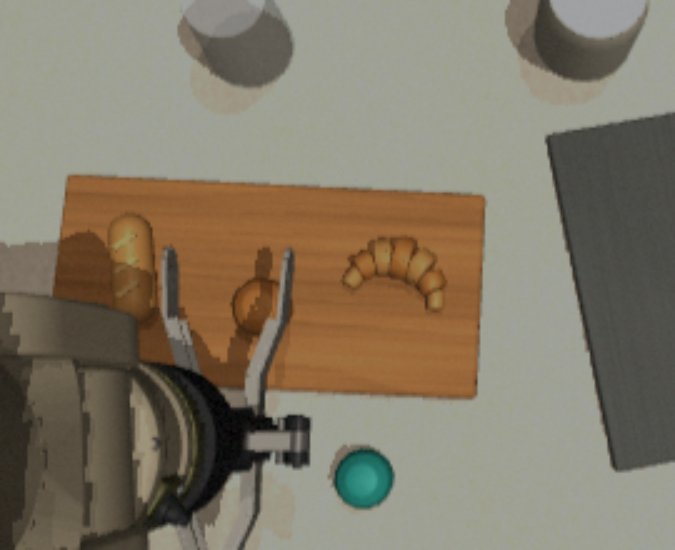

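From above, the paddles straddle the bun: bun at crop (258,305), tips at (170,250) and (290,250). A shift of +3 mm in y centres them, and the croissant and roll are clear. Descending.

{"fn": "drive_tool", "kwargs": {"deltas": [[[112,0,0.002,0.01,0,0,0],[112,0.001,0.003,0.03,0,0,0],[112,0.001,0.003,0.05,0,0,0],[112,0.001,0.003,0.07,0,0,0],[112,0.001,0.003,0.088,0,0,0],[112,0.001,0.003,0.103,0,0,0],[112,0.001,0.003,0.114,0,0,0],[112,0.001,0.003,0.121,0,0,0],[112,0.001,0.003,0.124,0,0,0],[112,0.001,0.003,0.124,0,0,0]]]}}

```text
clock: 10.18
tcp_pos: [0.461, 0.1348, 0.0254]
orientation: [0.0, 0.0, 1.0, 0.0]
wrist_force: [-0.1, 0.5, -1.8]
finger_gap: 0.0482
grip_force: 6.0
```

```bash
python3 - <<'E'
from t import *
s=get_state();print(s["tcp_pos"],s["wrist_force"],s["finger_gap"],s["grip_force"])
p,d=read_camera("top");W=cloud("top",d)
cv2.imwrite("pics/t4.png",cv2.resize(p[140:300,130:340],None,fx=3.5,fy=3.5)[:,:,::-1])
E
```

```text
[0.46096934 0.13480462 0.02542099] [-0.11930655  0.5309688  -1.81355352] 0.04822595735813886 6.017633825540543
```

View pics/t4.png

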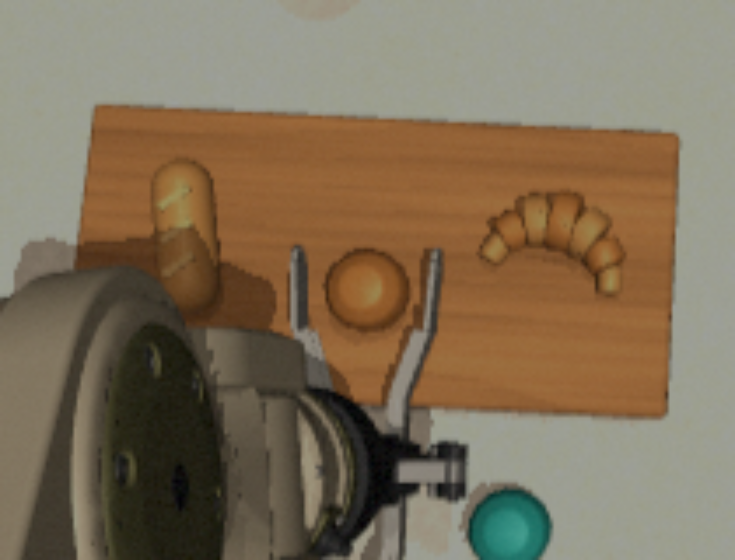

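The bun (367,290) is centred between the paddles at (298,285) and (433,285). Closing slowly at 20 N.

{"fn": "drive_tool", "kwargs": {"deltas": [[[116,0,0,0,0,0,0],[120,0,0,0,0,0,0],[124,0,0,0,0,0,0],[128,0,0,0,0,0,0],[132,0,0,0,0,0,0],[135,0,0,0,0,0,0],[138,0,0,0,0,0,0],[141,0,0,0,0,0,0],[143,0,0,0,0,0,0],[145,0,0,0,0,0,0],[147,0,0,0,0,0,0],[147,0,0,0,0,0,0]]], "newtons": 20}}

```text
clock: 11.72
tcp_pos: [0.4608, 0.1348, 0.0253]
orientation: [0.0, 0.0, 1.0, 0.0]
wrist_force: [0.4, 0.4, -0.2]
finger_gap: 0.0368
grip_force: 16.0
```

{"fn": "drive_tool", "kwargs": {"deltas": [[[148,0,0,0,0,0,0],[149,0,0,0,0,0,0],[150,0,0,0,0,0,0],[150,0,0,0,0,0,0]]]}}

```text
clock: 12.22
tcp_pos: [0.4608, 0.1348, 0.0253]
orientation: [0.0, 0.0, 1.0, 0.0]
wrist_force: [0.2, 0.5, -1.0]
finger_gap: 0.0364
grip_force: 20.0
```

{"fn": "drive_tool", "kwargs": {"deltas": [[[150,0,0,-0.002,0,0,0],[150,0,0,-0.007,0,0,0],[150,0,0,-0.016,0,0,0],[150,0,0,-0.028,0,0,0],[150,0,0,-0.042,0,0,0],[150,0,0,-0.057,0,0,0],[150,0,0,-0.072,0,0,0],[150,0,0,-0.087,0,0,0],[150,0,0,-0.1,0,0,0],[150,0,0,-0.11,0,0,0],[150,0,0,-0.116,0,0,0],[150,0,0,-0.12,0,0,0]]]}}

```text
clock: 13.72
tcp_pos: [0.4607, 0.1348, 0.1454]
orientation: [-0.0, 0.0, 1.0, 0.0]
wrist_force: [-0.1, 0.1, -1.9]
finger_gap: 0.0364
grip_force: 20.1
```

{"fn": "drive_tool", "kwargs": {"deltas": [[[150,0,0,-0.002,0,0,0],[150,0,0,-0.003,0,0,0],[150,0,0,-0.003,0,0,0],[150,0,0,-0.003,0,0,0],[150,0,0,-0.003,0,0,0],[150,0,0,-0.003,0,0,0]]]}}

```text
clock: 14.48
tcp_pos: [0.4607, 0.1348, 0.1482]
orientation: [-0.0, 0.0, 1.0, 0.0]
wrist_force: [-0.4, 0.2, -0.8]
finger_gap: 0.0362
grip_force: 20.1
```

```bash
python3 - <<'E'
from t import *
s=get_state();print(s["tcp_pos"],s["wrist_force"],s["finger_gap"],s["grip_force"],abs(s["qvel"]).max())
for i in range(2):
    p,d=read_camera("top");W=cloud("top",d)
    m=(d>0)&(p[...,0]>p[...,2]*1.6)&(W[...,2]>.08);print(m.sum(),W[m].min(0),W[m].max(0))
q,_=read_camera("scene")
cv2.imwrite("pics/t5.png",np.hstack([cv2.resize(p[140:300,130:290],(400,400)),cv2.resize(q[130:250,320:440],(400,400))])[:,:,::-1])
E
```

```text
[0.46073801 0.13475818 0.14822196] [-0.37332398  0.24402915 -0.83086411] 0.036229879230291084 20.144653944298625 0.00238116817596556
10931 [0.42537251 0.08238582 0.14109915] [0.57713318 0.16047953 0.62508992]
11012 [0.43352781 0.08217353 0.14261698] [0.57724565 0.1598933  0.62550528]
```

View pics/t5.png

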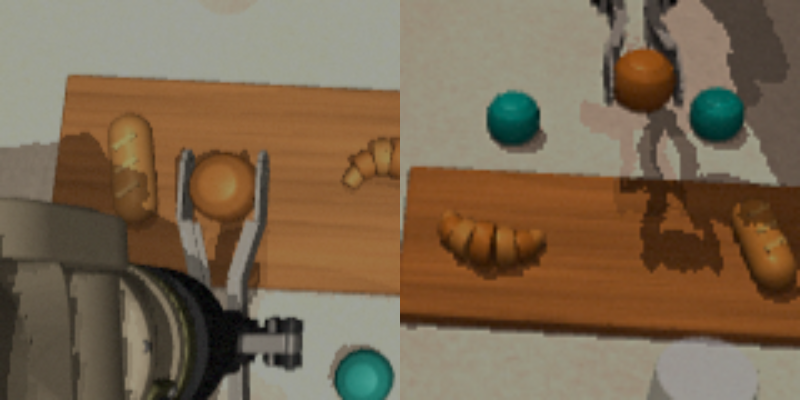

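The bun hangs between the paddles, at (222,187) in the top crop and (645,80) in the scene crop. It is about 12 cm clear of the board and steady, and the roll and croissant haven't moved.

```bash
python3 -c "
from workcell import *
print(hand_in())"
```

```text
the job is handed in; nothing more can be done
None
```

The job is handed in: the tongs hold the round bun about 12 cm above the board, steady at a 20 N grip, and the other breads, mug and glass were not touched; the hand-in gave no verdict.

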